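Seat a sealed soil-sample tube against the end stop of a V-groove cradle

ROBOT

A 6-joint arm with a two-finger parallel gripper is mounted at the origin on a cart in front of the work surface, level with it; the furniture and walls round the work are solid. World frame = base frame: x ahead of the robot, y to its left, z up, the work surface at z = 0. Lengths are in m, angles in rad, forces in N, time in s.
With the tool pointing down it reaches from about 0.425 to 0.95 m from the base axis. Payload 3.5 kg.
Tool frame: the origin (TCP) lies midway between the tips of the shut fingers; the grasp point (between the pads) lies 19 mm behind it; y points along the fingers, x is the direction in which the jaws open and shut, and the axes are right-handed (so a half turn about y gives the same grasp; the last joint's range is limited). The gripper opens to 85 mm and grips with 20 to 120 N. Pads are 22 mm wide; open, the fingers measure 114 mm over their backs; the gripper's body (76 mm by 85 mm) begins 54 mm behind the grasp point. The pads swing forward as they close: fully open they stand 13 mm farther back than shut.
Start: joints at [1.017, 0.286, 1.577, -0, 1.279, -0.15], TCP at [0.265, 0.621, 0.231] pointing down, gripper open.
Joint ranges: [-2.77, 2.77], [-0.9, 2.22], [0.21, 2.48], [-1.53, 4.67], [0.24, 2.81], [-2.84, 2.84]. Speed limits (rad/s): [2.79, 2.79, 3.14, 3.14, 3.14, 3.14].

INTERFACE

Orientations are given as a unit quaternion [x, y, z, w].
In Python, from plant import ctrl, viewer gives the robot as it stands.
- The arm moves only by the tool step_arm, never from a script. Its argument "rows" is a list of rows, each a list of 3 entries, a list of its own where there are three numbers: the turn, a rotation vector about the tool's x, y, z in degrees, then the shift along the tool's x, y, z in mm, then the closure, from 0 (fully open) to 1 (shut). A call has 1 to 10 rows; each row is the pose to reach, as a shift and turn from the pose commanded when the call began, along the tool's axes at that moment; what a row does not reach only later rows make up. A row lasts 1/12 s, in which the tool goes at most 41.7 mm and 7.16 degrees, less where a joint would pass 70% of its speed; a pose out of reach is approached as far as the arm can. A call with a gripper value outside its range is refused whole. The fingers move at their own pace and stop on an object; "newtons" is the grip in N (left out, the last holds). Time passes only in rows, so rows that repeat a pose let the fingers close. It gives the time, the measured TCP pose, the force and the opening at its end, in the units of the state.
- ctrl.get_state(): the state, without advancing time (a new reading comes with each control period).
- viewer.read_camera(name): name is "scene" or "top" or "wrist"; returns (picture, depth): 420x560x3 uint8, red, green, blue; 420x560 float32, m along the optical axis (not along the pixel's ray), 0 where there is no reading.
- viewer.calibration(name): a dict with "K" (3x3 intrinsics, pixels), "D" ([k1, k2, p1, p2, k3] as OpenCV has them; the pictures are not rectified), "R" (3x3) and "t" (3): a world point X has camera coordinates R X + t. Camera axes: x right, y down, z forward; pixel columns grow to the right and rows downward; lengths in m; the calibration is good to about 2 mm. A picture is of the moment at which its call begins: read the wrist's pose just before it. calibration takes no time and is no camera call; for the wrist camera it gives the pose at the moment of the call.
- ctrl.sign_off(): hands the job in, once; it reports no verdict.
The state is a dict: "time": time; "qpos": joint angles; "dq": joint speeds; "joint_efforts": joint torques, N m; "eef_pos": TCP position; "tcp_rot": TCP orientation; "contact_force": force on the tool from outside, world axes, zero at the start; "wrist_torque": the same for the moment, N m; "opening": opening from 0.0 (shut) to 1.0 (fully open).
Only numpy, scipy, OpenCV 4.12 (cv2) and the standard library are available. Lean on these libraries where they do the work, as an engineer would, in place of code of your own. Each camera call takes 0.05 s, during which the arm holds its last target.

TASK

Take the sealed sample tube from its rest and lay it gently in the open part of the V-groove of the cradle, clear of the stop, with its blue cap towards the hooded end. Then slide it along the groove until the blue cap meets the stop under the hood, press it there lightly (a few newtons) for about half a second, and leave it lying there touching the stop. The stop sits on a delicate force sensor that must never feel more than 15 N, so approach it slowly (under 10 mm/s) and feel for it; leave the other things on the bench where they are.

Things in the scene. Friction and masses are not known exactly. Their poses are not given: they have to be found in the camera images.
- tube_center (a point): Centre of the sealed sample tube: a loose plain cylinder 38 mm in diameter, 120 mm long, 0.2 to 0.4 kg, steel, with a flush blue cap on one end and a black one on the other. x runs along the tube towards the blue cap; the tube may roll about x, so its y and z can point any way. At the start it lies level in the rest, its centre 55 mm above the worktop.
- tube_nose (a point): Centre of the flat end face of the blue cap, 60 mm from the tube's centre; x points out of the face, along the tube.
- rest: Storage rest, fixed: a grey plastic V-block 60 mm long, 52 mm wide and 44 mm high, on a foot 70 x 80 x 12 mm; origin at the centre of its underside, on the worktop, x along its groove. The tube overhangs it by about 30 mm at each end.
- groove (a point): Point on the cradle: the centre of a tube that lies in the middle of the open groove, 55 mm above the worktop. x runs along the groove towards the hooded end, z up. The open groove runs from x = -100 to +100 mm in this frame, where the mouth of the hood begins; a tube centred here has its blue end 40 mm short of the mouth. Sliding it takes 1 to 4.5 N.
- cradle: Fixed: grey base plate 300 x 90 x 12 mm, aluminium V-block 52 mm wide (level 90 degree groove, top 44 mm above the worktop), over its end a blue hood 70 mm wide, 90 mm long, top 87 mm above the worktop; inside 58 mm wide, 7 mm free above the tube. In the hood is the rigid end stop, a 24 mm steel disc in line with the tube, 20 to 65 mm beyond the mouth: set anew each time, not measured. Origin under its centre, x towards the hood.
- jar: Bystander: sample jar with blue lid, 64 mm diameter, 85 mm high, loose; origin under its centre.
- beaker: Bystander: clear beaker, 73 mm diameter, 93 mm high, loose; origin under its centre.
- tin: Bystander: white round moisture tin, 68 mm diameter, 38 mm high, loose; origin under its centre.
- weight: Bystander: brass-coloured weight with a knob, 30 mm diameter, 42 mm high, loose; origin under its centre.

How it is judged:
By the outcome, as a careful person would: the job done as asked, in the order asked, and still so for the second after the job is handed in, with the robot touching nothing.
It also fails if it takes over 70 s, if anything falls off the work surface, if the arm or the gripper's body presses on something with over 40 N, if the wrist force passes 120 N, or if a joint passes its speed limit or range.

## Working session

There is one attempt and no reset: what is moved stays moved. The work goes in short steps, Python scripts to look and compute and a tool call to move; the robot and the scene stay as the last step left them, time stands still between calls to the robot, and variables do not carry over. Pictures are saved under pics/ and viewed, and the job is handed in when it is done.

Besides the shell and the picture viewer there is one more tool, called after "Request:" by a JSON object that holds its "op" and its "data", one argument or row to a line. step_arm: Moves the arm, as the interface text tells. Its arguments: {"type":"object","properties":{"rows":{"type":"array"},"newtons":{"type":"number"}},"required":["rows"]}

```bash
mkdir -p pics; ls; cat > look.py <<'E'
from plant import ctrl, viewer
import numpy as np, cv2, pickle, sys
def grab(name, tag):
    cal=viewer.calibration(name); im,d=viewer.read_camera(name)
    cv2.imwrite(f'pics/{tag}.png', im[:,:,::-1]); pickle.dump((cal,im,d),open(f'pics/{tag}.pkl','wb')); return cal,im,d
def pts(cal,uv,depth):
    n=cv2.undistortPoints(np.array(uv,float).reshape(-1,1,2),np.array(cal['K']),np.array(cal['D'])).reshape(-1,2)
    P=np.c_[n,np.ones(len(n))]*np.array(depth).reshape(-1,1)
    return (P-np.array(cal['t']))@np.array(cal['R'])
def ray(cal,uv,z):
    n=cv2.undistortPoints(np.array(uv,float).reshape(-1,1,2),np.array(cal['K']),np.array(cal['D'])).reshape(-1,2)
    R=np.array(cal['R']);c=-R.T@np.array(cal['t']); d=np.c_[n,np.ones(len(n))]@R
    return c+d*((z-c[2])/d[:,2])[:,None]
E
python3 - <<'E'
from look import *
grab('top','top0');grab('scene','scene0')
s=ctrl.get_state();print(s)
E
```

```text
pics
{'time': 0.1, 'qpos': array([ 1.01701440e+00,  2.87125535e-01,  1.57805679e+00, -2.72398738e-05,
        1.27858668e+00, -1.49994171e-01]), 'dq': array([ 1.59407930e-05, -3.54070148e-03, -3.81829438e-03,  1.42723169e-03,
        2.70250960e-03,  1.58486373e-03]), 'joint_efforts': array([ 1.61351811e-03, -4.07294869e+01, -2.93700045e+01, -9.39592246e-05,
        3.43130887e-03,  4.72945459e-06]), 'eef_pos': array([0.26486517, 0.62020841, 0.230039  ]), 'tcp_rot': array([ 0.59043653,  0.38888942, -0.39027823, -0.58977337]), 'contact_force': array([ 0.57315133, -0.12368616, -0.49010961]), 'wrist_torque': array([ 0.0220029 , -0.02311774,  0.03634462]), 'opening': 0.9956307870055724}
```

View pics/top0.png

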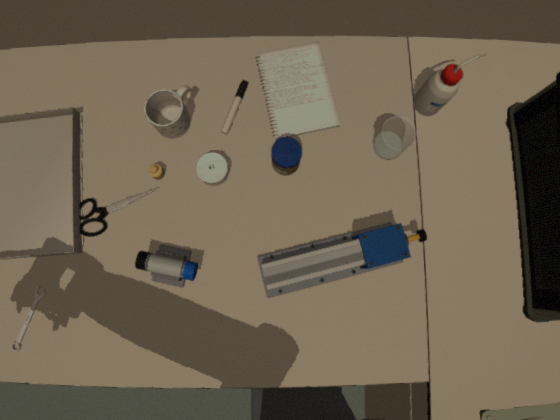

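View pics/scene0.png

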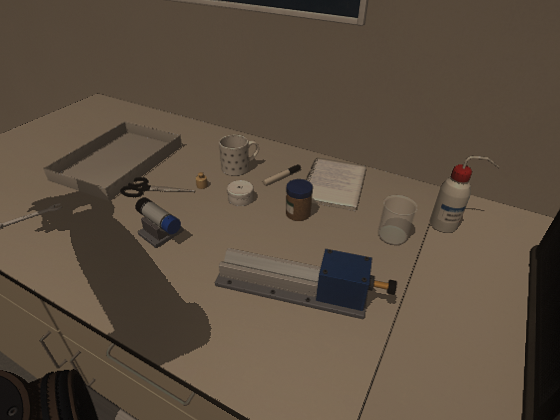

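The top view shows the tube from about (138,260), black end, to (197,271), blue end. The cradle runs from (262,277) to (408,242), with the hood at (384,246). Next I'll measure both.

```bash
python3 - <<'E'
from look import *
cal,im,d=pickle.load(open('pics/top0.pkl','rb'))
a=cv2.resize(im[225:305,125:215],None,fx=8,fy=7,interpolation=cv2.INTER_CUBIC)
b=cv2.resize(im[215:305,250:435],None,fx=4,fy=4,interpolation=cv2.INTER_CUBIC)
a=cv2.convertScaleAbs(a,alpha=1.6);b=cv2.convertScaleAbs(b,alpha=1.6)
cv2.imwrite('pics/a.png',a[:,:,::-1]);cv2.imwrite('pics/b.png',b[:,:,::-1])
uv=np.mgrid[0:560,0:420].reshape(2,-1).T
dd=d[uv[:,1],uv[:,0]];P=pts(cal,uv,dd)
print('cam',-np.array(cal['R']).T@cal['t'], 'table z', np.median(P[(dd>0),2]))
H=np.zeros((420,560));XY=np.zeros((420,560,3));XY[uv[:,1],uv[:,0]]=P;np.save('pics/topxyz.npy',XY)
for n,(u0,u1,v0,v1,z0,z1) in dict(tube=(128,206,240,290,.05,.09),hood=(345,425,220,275,.078,.1),vblock=(255,365,225,300,.036,.055),rest=(128,206,240,290,.03,.047)).items():
    m=np.zeros((420,560),bool);m[v0:v1,u0:u1]=1
    m&=(XY[...,2]>z0)&(XY[...,2]<z1)&(d>0)
    q=XY[m]; r=cv2.minAreaRect(q[:,:2].astype(np.float32)*1000); print(n,m.sum(),r,np.round(cv2.boxPoints(r)),q[:,2].mean())
hsv=cv2.cvtColor(im,cv2.COLOR_RGB2HSV)
m=cv2.inRange(hsv,(100,120,30),(130,255,255));n,l,s,c=cv2.connectedComponentsWithStats(m)
for i in range(1,n):
    if s[i,4]>30: print(s[i],c[i],np.median(XY[l==i],0))
E
```

```text
cam [0.48009068 0.0751156  0.9062578 ] table z 0.0005873477920944469
tube 1137 ((487.653564453125, 293.44830322265625), (119.69732666015625, 38.389984130859375), 77.9552993774414) [[456. 239.]
 [494. 231.]
 [519. 348.]
 [481. 356.]] 0.06961301873770709
hood 1588 ((519.209228515625, -139.9485321044922), (68.83161163330078, 91.33982849121094), 13.41124439239502) [[ 475. -104.]
 [ 496. -192.]
 [ 563. -176.]
 [ 542.  -88.]] 0.08747135354192213
vblock 1821 ((490.76611328125, -3.2589035034179688), (67.65426635742188, 208.8170166015625), 11.046258926391602) [[ 438.   93.]
 [ 478. -112.]
 [ 544.  -99.]
 [ 504.  106.]] 0.04260638508960353
rest 229 ((484.9348449707031, 280.2247314453125), (92.43508911132812, 53.286563873291016), 77.82228088378906) [[449. 241.]
 [501. 229.]
 [521. 320.]
 [469. 331.]] 0.04386175752226604
[272 137  29  31 700] [286.22857143 151.93857143] [0.71009431 0.04887079 0.08524899]
[ 353  224   57   44 1487] [383.44653665 245.44250168] [ 0.51949098 -0.13815146  0.08738338]
[183 261  14  19 210] [189.36666667 270.16190476] [0.47778232 0.24366274 0.07102431]
```

View pics/a.png

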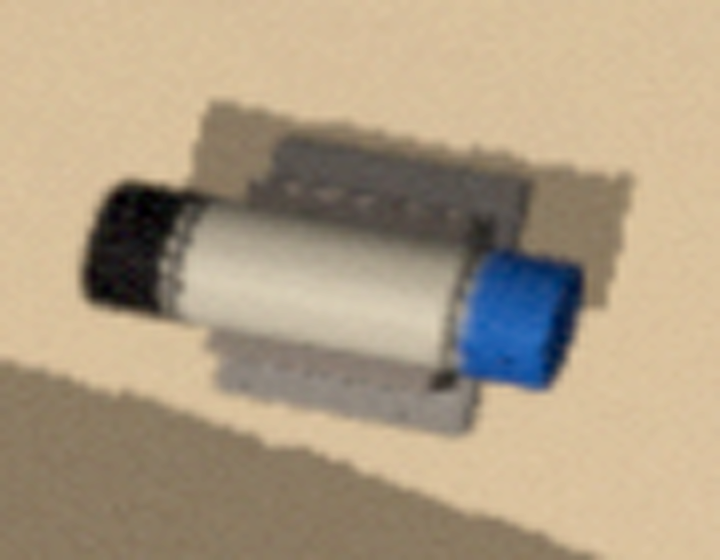

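View pics/b.png

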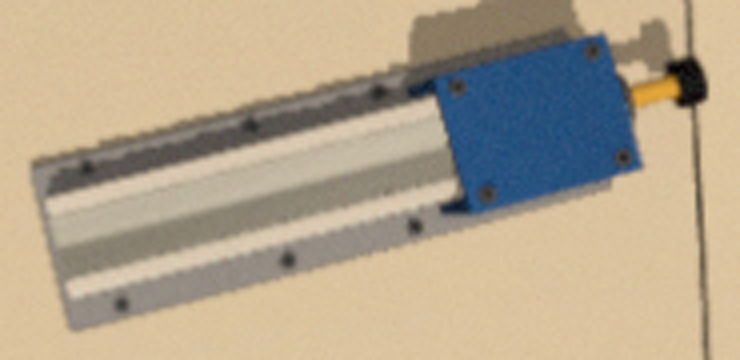

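```bash
python3 - <<'E'
from look import *
from scipy.spatial.transform import Rotation as R
s=ctrl.get_state();print(R.from_quat(s['tcp_rot']).as_matrix().round(3))
cal,im,d=grab('wrist','w0')
r=np.array(cal['R']);c=-r.T@cal['t'];print('cam',c,'fwd',r[2],'K',cal['K'])
T=R.from_quat(s['tcp_rot']).as_matrix();print('cam in tool',T.T@(c-s['eef_pos']), T.T@r[2])
XY=np.load('pics/topxyz.npy')
m=np.zeros((420,560),bool);m[215:305,250:412]=1
m&=(XY[...,2]>.007)
q=XY[m];rr=cv2.minAreaRect(q[:,:2].astype(np.float32)*1000);print('all cradle',rr,cv2.boxPoints(rr))
# edges of v-block tops: bright flats z .040-.048
z=XY[...,2];m2=m&(z>.041)&(z<.047)
q=XY[m2][:,:2]*1000
for ang in np.arange(-80,-73,.5):
    a=np.radians(ang);n=np.array([-np.sin(a),np.cos(a)]);p=(q-[519,-140])@n;lo,hi=np.percentile(p,[2,98]);print(ang,round(lo,1),round(hi,1))
E
```

```text
[[ 0.393 -0.001 -0.92 ]
 [ 0.92  -0.002  0.393]
 [-0.002 -1.     0.   ]]
cam [0.19861952 0.64866855 0.37243521] fwd [ 0.26119021 -0.11320318 -0.95862647] K [[338.06989602   0.         284.77649686]
 [  0.         338.06989602 213.33398079]
 [  0.           0.           1.        ]]
cam in tool [-0.00016323 -0.14237459  0.07214289] [ 5.87732900e-04  9.58542152e-01 -2.84950168e-01]
all cradle ((498.2665710449219, -51.68212890625), (89.37551879882812, 315.7572326660156), 13.544224739074707) [[ 417.84708   91.3401 ]
 [ 491.7961  -215.63573]
 [ 578.68604 -194.70436]
 [ 504.73703  112.27147]]
-80.0 -35.9 20.3
-79.5 -34.0 20.8
-79.0 -32.2 21.5
-78.5 -30.5 22.2
-78.0 -28.7 22.9
-77.5 -27.0 23.6
-77.0 -25.5 24.6
-76.5 -24.2 25.7
-76.0 -23.0 27.1
-75.5 -22.1 28.6
-75.0 -21.3 30.3
-74.5 -20.7 32.0
-74.0 -20.1 33.8
-73.5 -19.5 35.4
```

View pics/w0.png

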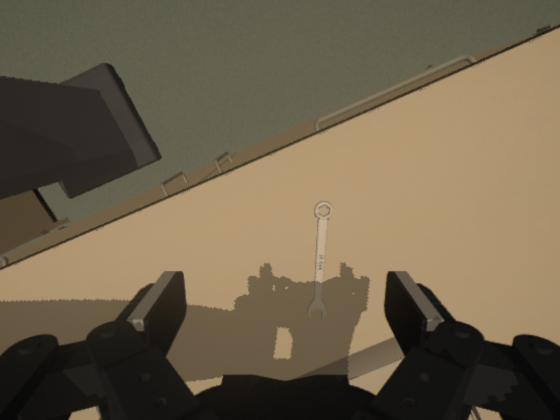

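```bash
cat > plan.py <<'E'
from look import *
from scipy.spatial.transform import Rotation as Ro
d=np.array([np.cos(np.radians(-76.5)),np.sin(np.radians(-76.5)),0]);u=np.array([0,0,1.])
g=np.array([.4865,.0015,.055])
def orient(yawdeg,tau=0):
    # yaw of cap direction; tool z opposite
    e=np.array([np.cos(np.radians(yawdeg)),np.sin(np.radians(yawdeg)),0]);t=np.radians(tau)
    y=e*np.sin(t)-u*np.cos(t);z=-e*np.cos(t)-u*np.sin(t);x=np.cross(y,z);return np.c_[x,y,z]
def rel(Rt,pt):
    s=ctrl.get_state();T=Ro.from_quat(s['tcp_rot']).as_matrix()
    rv=Ro.from_matrix(T.T@Rt).as_rotvec(degrees=True);sh=T.T@(np.array(pt)-s['eef_pos'])*1000
    print('t',s['time'].__round__(2),'pos',s['eef_pos'].round(4),'F',s['contact_force'].round(2),'open',round(s['opening'],3),'q',s['qpos'].round(2))
    print('turn',rv.round(2),'shift',sh.round(1),'world d',((np.array(pt)-s['eef_pos'])*1000).round(1),'steps',round(np.linalg.norm(rv)/7.16,1),round(np.linalg.norm(sh)/41.7,1))
E
python3 - <<'E'
from plan import *
rel(orient(-76.5,0),[.480,.15,.23])
rel(orient(-76.5,51.4),[.485,.005,.144])
E
```

```text
t 0.15 pos [0.2649 0.6203 0.2303] F [ 0.61 -0.15 -0.53] open 1.0 q [ 1.02  0.29  1.58  0.    1.28 -0.15]
turn [ 3.000e-02  5.336e+01 -1.000e-01] shift [-348.     0.8 -382.6] world d [ 2.151e+02 -4.703e+02 -3.000e-01] steps 7.5 12.4
t 0.15 pos [0.2649 0.6203 0.2303] F [ 0.61 -0.15 -0.53] open 1.0 q [ 1.02  0.29  1.58  0.    1.28 -0.15]
turn [-47.5   49.68  23.79] shift [-479.2   87.  -444.2] world d [ 220.1 -615.3  -86.3] steps 10.2 15.8
```

Request:
{"op": "step_arm", "data": {
  "rows": [
    [[0,53.4,0],[-348,0,-383],0],
    [[0,53.4,0],[-348,0,-383],0],
    [[0,53.4,0],[-348,0,-383],0],
    [[0,53.4,0],[-348,0,-383],0],
    [[0,53.4,0],[-348,0,-383],0],
    [[0,53.4,0],[-348,0,-383],0],
    [[0,53.4,0],[-348,0,-383],0],
    [[0,53.4,0],[-348,0,-383],0],
    [[0,53.4,0],[-348,0,-383],0],
    [[0,53.4,0],[-348,0,-383],0]
  ]
}}

```text
time: 0.98
eef_pos: [0.4388, 0.24, 0.2312]
tcp_rot: [-0.702, -0.083, 0.083, 0.702]
contact_force: [-0.1, 1.3, 0.0]
opening: 1.003
```

```bash
python3 - <<'E'
from plan import *
rel(orient(-76.5,51.4),[.485,.005,.144])
E
```

```text
t 0.98 pos [0.4388 0.24   0.2312] F [-0.07  1.29  0.02] open 1.003 q [ 0.3  -0.11  2.    0.    1.25  0.06]
turn [-5.14e+01 -3.00e-02 -1.00e-02] shift [  -9.8   87.2 -239.3] world d [  46.2 -235.   -87.2] steps 7.2 6.1
```

Request:
{"op": "step_arm", "data": {
  "rows": [
    [[-51.4,0,0],[-10,30,-239],0],
    [[-51.4,0,0],[-10,30,-239],0],
    [[-51.4,0,0],[-10,30,-239],0],
    [[-51.4,0,0],[-10,50,-239],0],
    [[-51.4,0,0],[-10,87,-239],0],
    [[-51.4,0,0],[-10,87,-239],0],
    [[-51.4,0,0],[-10,87,-239],0],
    [[-51.4,0,0],[-10,87,-239],0],
    [[-51.4,0,0],[-10,87,-239],0],
    [[-51.4,0,0],[-10,87,-239],0]
  ]
}}

```text
time: 1.82
eef_pos: [0.4855, 0.0079, 0.1453]
tcp_rot: [0.937, 0.111, -0.038, -0.329]
contact_force: [0.1, -0.1, -0.4]
opening: 0.997
```

```bash
python3 - <<'E'
from plan import *
rel(orient(-76.5,51.4),[.485,.005,.144])
cal,im,dd=grab('wrist','w1')
r=np.array(cal['R']);print(-r.T@cal['t'],r[2])
b=cv2.convertScaleAbs(im,alpha=2.0);cv2.imwrite('pics/w1b.png',b[:,:,::-1])
E
```

```text
t 1.82 pos [0.4855 0.0079 0.1453] F [ 0.06 -0.09 -0.38] open 0.997 q [ 0.21  0.1   2.16 -1.03  1.14  0.56]
turn [-0.11 -0.05  0.06] shift [-1.1  2.9 -0.7] world d [-0.5 -2.9 -1.3] steps 0.0 0.1
[0.44934605 0.15996076 0.17737178] [ 0.21765828 -0.90037012 -0.37677384]
```

View pics/w1b.png

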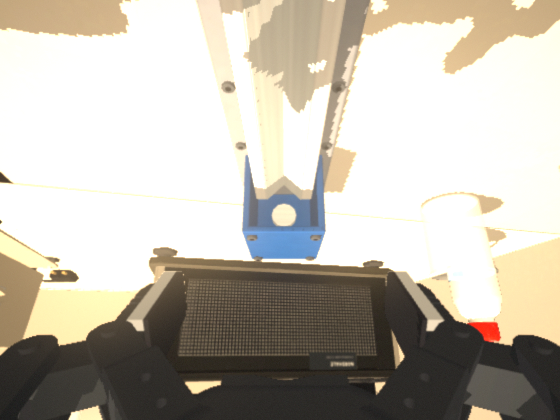

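The upside-down wrist view looks into the hood. The stop disc is at about (284,214), inside the blue mouth, which spans columns 245–324.

```bash
python3 - <<'E'
from plan import *
cal,im,dd=pickle.load(open('pics/w1.pkl','rb'))
b=cv2.convertScaleAbs(cv2.resize(im[140:270,230:340],None,fx=6,fy=4.5,interpolation=cv2.INTER_CUBIC),alpha=1.5);cv2.imwrite('pics/w1c.png',b[:,:,::-1])
uv=np.mgrid[0:560,0:420].reshape(2,-1).T
P=pts(cal,uv,dd[uv[:,1],uv[:,0]]).reshape(560,420,3).transpose(1,0,2)
n=np.array([-d[1],d[0],0])
L=np.stack([(P-g)@d,(P-g)@n,P[...,2]],-1)*1000
for (c,r) in [(284,206),(284,210),(284,214),(284,218),(284,222),(278,214),(290,214),(284,195),(265,210),(302,210)]: print(c,r,L[r,c].round(1))
# hood top & mouth face
for r in range(224,262,3): print(r,L[r,284].round(1), L[r,248].round(1),L[r,320].round(1))
# V block top flats section: profile at several rows
for r in (30,60,100,140):
    row=L[r]; m=(row[:,2]>25)&(row[:,2]<50)&(abs(row[:,1])<40); cc=np.where(m)[0]
    i=cc[np.argmin(row[cc,2])]
    m44=cc[row[cc,2]>42]; print(r,'x',row[i].round(1),'flat lat',row[m44,1].min().round(1),row[m44,1].max().round(1),'mid',row[m44,1].mean().round(1))
E
```

```text
284 206 [142.6   0.6  45.4]
284 210 [141.6   0.6  50. ]
284 214 [142.4   0.6  54. ]
284 218 [142.2   0.6  58.2]
284 222 [142.3   0.6  62.3]
278 214 [141.4  -5.2  54.3]
290 214 [142.1   6.4  54.1]
284 195 [183.9   0.5  14. ]
265 210 [185.4 -20.7  31.8]
302 210 [185.5  20.6  31.7]
224 [142.1   0.6  64.4] [101.9 -29.4  79.3] [100.2  30.5  80. ]
227 [100.5   0.6  82.5] [102.4 -29.3  81.8] [101.9  30.6  82. ]
230 [100.3   0.6  85.2] [102.  -29.2  84.6] [101.1  30.4  84.9]
233 [104.5   0.6  86.4] [103.8 -29.3  86.6] [103.2  30.5  86.8]
236 [111.4   0.6  86.7] [108.5 -29.7  87.7] [111.4  31.3  86.7]
239 [120.7   0.6  86.4] [110.1 -29.8  89.8] [120.8  32.2  86.4]
242 [127.7   0.6  87. ] [127.9 -31.7  86.9] [129.3  33.1  86.5]
245 [139.7   0.6  86.2] [137.8 -32.7  86.7] [139.3  34.   86.2]
248 [147.7   0.6  86.7] [147.1 -33.6  86.9] [446.9  67.6  -0.7]
251 [157.8   0.6  86.8] [468.  -69.   -0.9] [468.2  69.7  -0.9]
254 [170.    0.6  86.5] [489.5 -71.1  -0.8] [492.2  72.1  -1.6]
257 [180.6   0.6  86.8] [512.9 -73.4  -0.9] [513.2  74.1  -1. ]
260 [ 5.395e+02  3.000e-01 -1.300e+00] [537.6 -75.9  -0.9] [539.5  76.7  -1.4]
30 x [-38.7  -0.3  27.3] flat lat -25.8 26.1 mid 0.4
60 x [-20.1   0.1  27.5] flat lat -25.7 26.0 mid 0.9
100 x [12.  -0.6 27.5] flat lat -25.9 25.4 mid -0.9
140 x [55.7 -0.1 28.1] flat lat -26.2 25.4 mid 0.0
```

View pics/w1c.png

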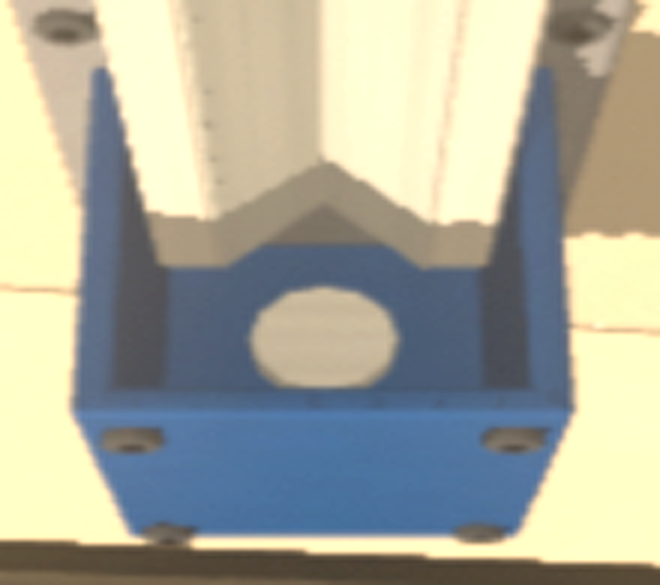

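The cradle frame checks out: the mouth reads +100.5, and the stop face is at groove x ≈ 142 mm. Contact should therefore come with the tube centre near x ≈ 82. Next is the tube.

```bash
python3 - <<'E'
from plan import *
rel(orient(-102.05,0),[.4919,.313,.17])
E
```

```text
t 1.87 pos [0.4861 0.0079 0.1463] F [-0.35  0.03  0.65] open 1.0 q [ 0.21  0.1   2.16 -1.03  1.14  0.56]
turn [50.39 23.72 11.63] shift [  77.  -245.1  166.3] world d [  5.8 305.1  23.7] steps 7.9 7.3
```

Request:
{"op": "step_arm", "data": {
  "rows": [
    [[50.4,23.7,11.6],[77,-245,166],0],
    [[50.4,23.7,11.6],[77,-245,166],0],
    [[50.4,23.7,11.6],[77,-245,166],0],
    [[50.4,23.7,11.6],[77,-245,166],0],
    [[50.4,23.7,11.6],[77,-245,166],0],
    [[50.4,23.7,11.6],[77,-245,166],0],
    [[50.4,23.7,11.6],[77,-245,166],0],
    [[50.4,23.7,11.6],[77,-245,166],0],
    [[50.4,23.7,11.6],[77,-245,166],0],
    [[50.4,23.7,11.6],[77,-245,166],0]
  ]
}}

```text
time: 2.7
eef_pos: [0.4918, 0.3119, 0.1701]
tcp_rot: [0.704, -0.073, 0.074, -0.702]
contact_force: [0.5, -0.3, -0.1]
opening: 0.996
```

```bash
python3 - <<'E'
from plan import *
rel(orient(-102.05,0),[.4919,.313,.042])
cal,im,dd=grab('wrist','w2')
cv2.imwrite('pics/w2b.png',cv2.convertScaleAbs(im,alpha=1.6)[:,:,::-1])
uv=np.mgrid[0:560,0:420].reshape(2,-1).T
P=pts(cal,uv,dd[uv[:,1],uv[:,0]]).reshape(560,420,3).transpose(1,0,2)
m=(P[...,2]>.05)&(P[...,2]<.08)&(abs(P[...,0]-.488)<.06)&(abs(P[...,1]-.293)<.09)&(dd>0)
r=cv2.minAreaRect(P[m][:,:2].astype(np.float32)*1000);print(m.sum(),r,P[m][:,2].max())
# ridge fit: top points
t=m&(P[...,2]>.068);q=P[t][:,:2]
vx=cv2.fitLine((q*1000).astype(np.float32),cv2.DIST_HUBER,0,.01,.01).ravel();print(vx,np.degrees(np.arctan2(vx[1],vx[0])))
E
```

```text
t 2.7 pos [0.4918 0.3119 0.1701] F [ 0.5  -0.32 -0.11] open 0.996 q [ 0.39  0.14  1.86 -0.    1.14  0.6 ]
turn [0.12 0.08 0.1 ] shift [ -0.4 128.1   1.3] world d [ 1.000e-01  1.100e+00 -1.281e+02] steps 0.0 3.1
6893 ((488.7122802734375, 293.55035400390625), (120.10713958740234, 37.29240417480469), 78.06636047363281) 0.07521406850165688
[2.0816620e-01 9.7809345e-01 4.8957230e+02 2.9807855e+02] 77.985085
```

View pics/w2b.png

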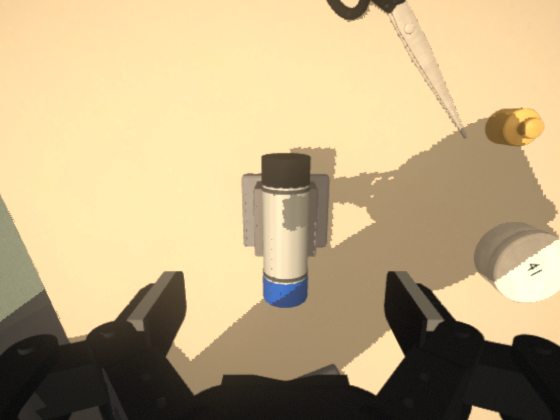

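Request:
{"op": "step_arm", "data": {
  "rows": [
    [[0,0,0],[0.5,40,1],0],
    [[0,0,0],[0.5,70,1],0],
    [[0,0,0],[0.5,95,1],0],
    [[0,0,0],[0.5,110,1],0],
    [[0,0,0],[0.5,118,1],0],
    [[0,0,0],[0.5,124,1],0],
    [[0,0,0],[0.5,128,1],0],
    [[0,0,0],[0.5,128,1],0],
    [[0,0,0],[0.5,128,1],0]
  ]
}}

```text
time: 3.5
eef_pos: [0.4919, 0.3128, 0.0405]
tcp_rot: [0.704, -0.075, 0.074, -0.703]
contact_force: [-0.0, 0.2, -0.8]
opening: 1.002
```

Request:
{"op": "step_arm", "data": {
  "rows": [
    [[0,0,0],[0,0,0],0.4],
    [[0,0,0],[0,0,0],0.4],
    [[0,0,0],[0,0,0],0.4],
    [[0,0,0],[0,0,0],0.4],
    [[0,0,0],[0,0,0],0.4]
  ],
  "newtons": 25
}}

```text
time: 3.92
eef_pos: [0.4925, 0.3128, 0.0407]
tcp_rot: [0.704, -0.074, 0.074, -0.703]
contact_force: [1.0, -1.7, 3.9]
opening: 0.599
```

```bash
python3 - <<'E'
from plan import *
rel(orient(-102.05,0),[.4924,.3131,.042])
cal,im,dd=grab('wrist','w3')
E
```

```text
t 3.92 pos [0.4925 0.3128 0.0407] F [ 1.04 -1.68  3.88] open 0.599 q [ 0.39  0.32  1.92 -0.    0.9   0.6 ]
turn [ 0.08 -0.    0.03] shift [-0.1 -1.3  0.3] world d [-0.1  0.3  1.3] steps 0.0 0.0
```

View pics/w3.png

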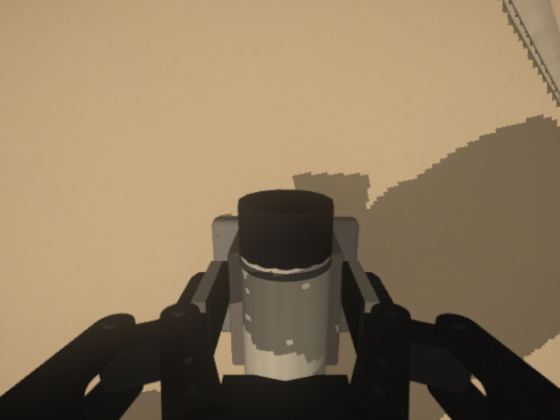

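Upward force is 3.9 N with the fingers half-closed, so the tips may be brushing the V-block top. I'll raise 3 mm before closing.

Request:
{"op": "step_arm", "data": {
  "rows": [
    [[0,0,0],[0,-3,0],0.4],
    [[0,0,0],[0,-3,0],0.4],
    [[0,0,0],[0,-3,0],0.4]
  ]
}}

```text
time: 4.22
eef_pos: [0.4903, 0.3125, 0.042]
tcp_rot: [0.704, -0.076, 0.073, -0.702]
contact_force: [-0.0, 0.7, -0.4]
opening: 0.6
```

Request:
{"op": "step_arm", "data": {
  "rows": [
    [[0,0,0],[0,0,0],0.7],
    [[0,0,0],[0,0,0],0.7],
    [[0,0,0],[0,0,0],0.7],
    [[0,0,0],[0,0,0],0.7],
    [[0,0,0],[0,0,0],0.7],
    [[0,0,0],[0,0,0],0.7]
  ],
  "newtons": 30
}}

```text
time: 4.72
eef_pos: [0.4924, 0.3127, 0.0431]
tcp_rot: [0.704, -0.074, 0.074, -0.703]
contact_force: [5.1, -1.0, 1.9]
opening: 0.432
```

Request:
{"op": "step_arm", "data": {
  "rows": [
    [[0,0,0],[0,0,0],0.8],
    [[0,0,0],[0,0,0],0.8],
    [[0,0,0],[0,-2,0],0.8],
    [[0,0,0],[0,-5,0],0.8],
    [[0,0,0],[0,-10,0],0.8],
    [[0,0,0],[0,-20,0],0.8],
    [[0,0,0],[0,-35,0],0.8],
    [[0,0,0],[0,-55,0],0.8],
    [[0,0,0],[0,-70,0],0.8],
    [[0,0,0],[0,-70,0],0.8]
  ],
  "newtons": 60
}}

```text
time: 5.55
eef_pos: [0.4924, 0.3138, 0.1161]
tcp_rot: [-0.703, 0.074, -0.075, 0.703]
contact_force: [0.7, 0.3, -2.8]
opening: 0.423
```

```bash
python3 - <<'E'
from plan import *
rel(orient(-76.5,0),g-.020*d+u*.05)
grab('wrist','w4');c,im,dd=grab('scene','s4')
E
```

```text
t 5.55 pos [0.4924 0.3138 0.1161] F [ 0.7   0.34 -2.84] open 0.423 q [ 0.39  0.21  1.89 -0.    1.04  0.6 ]
turn [-2.000e-02 -2.555e+01  7.000e-02] shift [  50.7   11.  -288.6] world d [ -10.6 -292.9  -11.1] steps 3.6 7.0
```

View pics/w4.png

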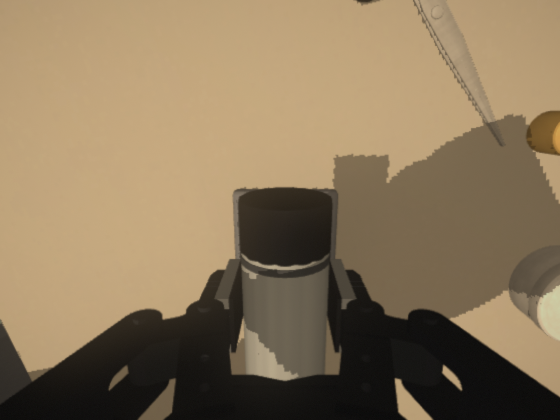

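View pics/s4.png

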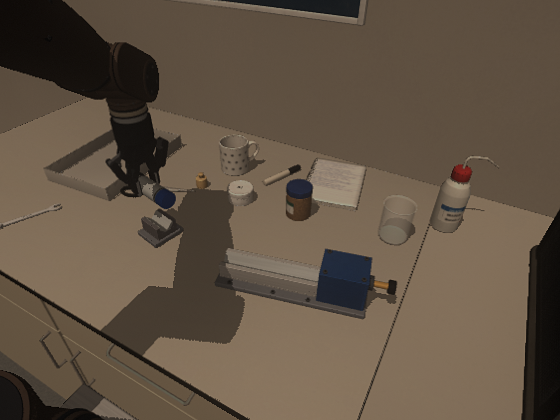

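The tube is held level with the blue cap leading; the load reads about 2.8 N. Next I carry it over the groove.

Request:
{"op": "step_arm", "data": {
  "rows": [
    [[0,-25.5,0],[50.7,0,-288.6],0.8],
    [[0,-25.5,0],[50.7,0,-288.6],0.8],
    [[0,-25.5,0],[50.7,0,-288.6],0.8],
    [[0,-25.5,0],[50.7,0,-288.6],0.8],
    [[0,-25.5,0],[50.7,0,-288.6],0.8],
    [[0,-25.5,0],[50.7,0,-288.6],0.8],
    [[0,-25.5,0],[50.7,0,-288.6],0.8],
    [[0,-25.5,0],[50.7,15,-288.6],0.8],
    [[0,-25.5,0],[50.7,31,-288.6],0.8],
    [[0,-25.5,0],[50.7,31,-288.6],0.8]
  ]
}}

```text
time: 6.48
eef_pos: [0.4762, 0.0194, 0.0775]
tcp_rot: [-0.702, -0.077, 0.086, 0.703]
contact_force: [-1.0, 1.6, -4.4]
opening: 0.423
```

```bash
python3 - <<'E'
from plan import *
p=g-.0196*d;p[2]=.0431
rel(orient(-76.5,0),p)
c,im,dd=grab('top','t5')
cv2.imwrite('pics/t5b.png',cv2.convertScaleAbs(cv2.resize(im[190:310,230:430],None,fx=4,fy=4),alpha=1.6)[:,:,::-1])
E
```

```text
t 6.48 pos [0.4762 0.0194 0.0775] F [-1.    1.61 -4.37] open 0.423 q [-0.17  0.05  2.16 -0.    0.95 -0.4 ]
turn [-0.18 -0.23 -0.75] shift [ 6.3 34.3 -0.3] world d [  5.8   1.1 -34.4] steps 0.1 0.8
```

View pics/t5b.png

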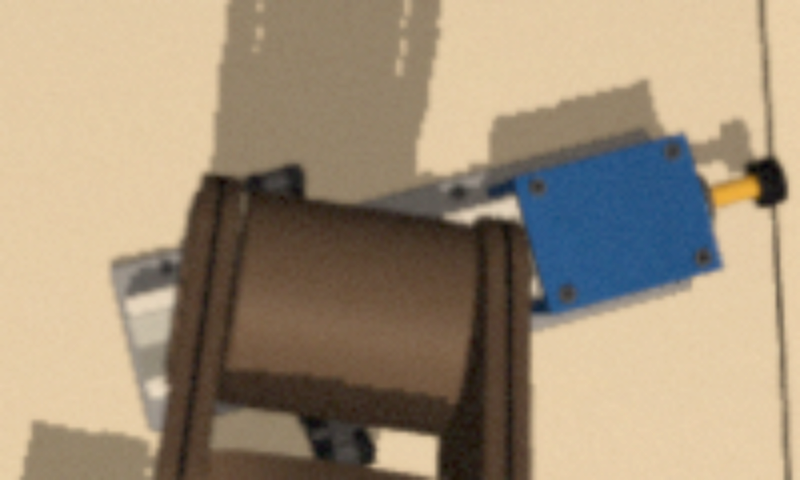

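Request:
{"op": "step_arm", "data": {
  "rows": [
    [[0,0,0],[0,0,0],0.8],
    [[0,0,0],[0,0,0],0.8],
    [[0,0,0],[0,0,0],0.8]
  ]
}}

```text
time: 6.78
eef_pos: [0.481, 0.0205, 0.0829]
tcp_rot: [0.703, 0.083, -0.084, -0.701]
contact_force: [0.1, 0.8, -3.2]
opening: 0.42
```

```bash
python3 - <<'E'
from plan import *
p=g-.0196*d;p[2]=.0431
rel(orient(-76.5,0),p)
E
```

```text
t 6.78 pos [0.481  0.0205 0.0829] F [ 0.06  0.78 -3.24] open 0.42 q [-0.17  0.04  2.15 -0.    0.95 -0.4 ]
turn [ 0.11  0.02 -0.13] shift [ 1.  39.8 -0. ] world d [  0.9   0.1 -39.8] steps 0.0 1.0
```

Now a gentle descent, stopping 4 mm above seating.

Request:
{"op": "step_arm", "data": {
  "rows": [
    [[0,0,0],[1,8,0],0.8],
    [[0,0,0],[1,18,0],0.8],
    [[0,0,0],[1,26,0],0.8],
    [[0,0,0],[1,31,0],0.8],
    [[0,0,0],[1,34,0],0.8],
    [[0,0,0],[1,36,0],0.8],
    [[0,0,0],[1,36,0],0.8],
    [[0,0,0],[1,36,0],0.8]
  ]
}}

```text
time: 7.45
eef_pos: [0.4815, 0.0199, 0.0461]
tcp_rot: [0.703, 0.082, -0.084, -0.702]
contact_force: [-0.0, 0.8, -3.6]
opening: 0.424
```

```bash
python3 - <<'E'
from plan import *
p=g-.0196*d;p[2]=.0431
rel(orient(-76.5,0),p)
c,im,dd=grab('scene','s6')
cv2.imwrite('pics/s6b.png',cv2.convertScaleAbs(cv2.resize(im[210:330,200:410],None,fx=3.8,fy=3.8),alpha=1.6)[:,:,::-1])
E
```

```text
t 7.45 pos [0.4815 0.0199 0.0461] F [-0.    0.84 -3.63] open 0.424 q [-0.17  0.11  2.16 -0.    0.87 -0.4 ]
turn [ 0.09 -0.07 -0.19] shift [0.6 3.  0.5] world d [ 0.4  0.6 -3. ] steps 0.0 0.1
```

View pics/s6b.png

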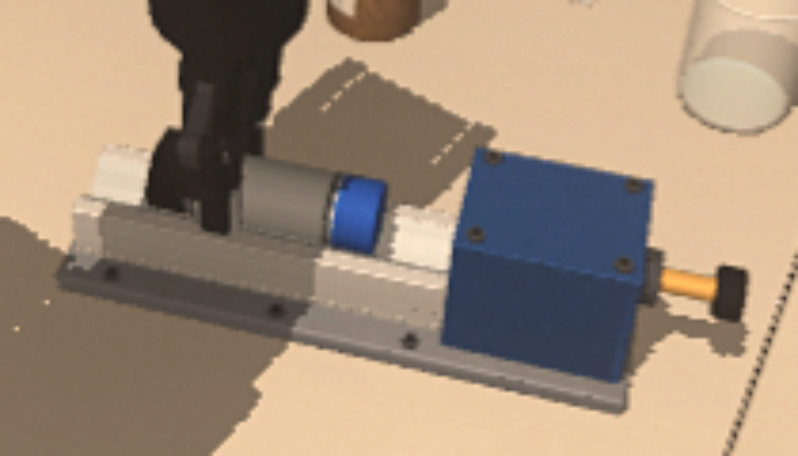

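The tube is just above the groove, aligned with it, cap towards the hood, at about crop pixel (360,215). I'll lower it slowly.

Request:
{"op": "step_arm", "data": {
  "rows": [
    [[0,0,0],[0.5,0.5,0],0.8],
    [[0,0,0],[0.5,1,0],0.8],
    [[0,0,0],[0.5,1.5,0],0.8],
    [[0,0,0],[0.5,2,0],0.8],
    [[0,0,0],[0.5,2,0],0.8]
  ]
}}

```text
time: 7.92
eef_pos: [0.4818, 0.0201, 0.0441]
tcp_rot: [0.703, 0.082, -0.084, -0.702]
contact_force: [-0.9, 0.6, -3.5]
opening: 0.423
```

Request:
{"op": "step_arm", "data": {
  "rows": [
    [[0,0,0],[0,0.4,0],0.8],
    [[0,0,0],[0,0.8,0],0.8],
    [[0,0,0],[0,1,0],0.8],
    [[0,0,0],[0,1,0],0.8]
  ]
}}

```text
time: 8.25
eef_pos: [0.4818, 0.0201, 0.0435]
tcp_rot: [0.703, 0.081, -0.084, -0.702]
contact_force: [-2.3, 0.4, 0.3]
opening: 0.421
```

Request:
{"op": "step_arm", "data": {
  "rows": [
    [[0,0,0],[0,0.3,0],0.8],
    [[0,0,0],[0,0.3,0],0.8]
  ],
  "newtons": 20
}}

```text
time: 8.42
eef_pos: [0.4819, 0.0201, 0.0435]
tcp_rot: [0.703, 0.081, -0.084, -0.702]
contact_force: [-5.2, -0.3, 4.9]
opening: 0.426
```

Request:
{"op": "step_arm", "data": {
  "rows": [
    [[0,0,0],[0,0,0],0.45],
    [[0,0,0],[0,0,0],0.45],
    [[0,0,0],[0,0,0],0.45],
    [[0,0,0],[0,0,0],0.45]
  ]
}}

```text
time: 8.75
eef_pos: [0.4824, 0.02, 0.043]
tcp_rot: [0.703, 0.082, -0.083, -0.701]
contact_force: [-0.6, 0.0, 0.4]
opening: 0.557
```

```bash
python3 - <<'E'
from plan import *
p=g-.0196*d;p[2]=.0431
rel(orient(-76.5,0),p)
grab('wrist','w7')
c,im,dd=grab('scene','s7')
cv2.imwrite('pics/s7b.png',cv2.convertScaleAbs(cv2.resize(im[210:330,200:410],None,fx=3.8,fy=3.8),alpha=1.6)[:,:,::-1])
E
```

```text
t 8.75 pos [0.4824 0.02   0.043 ] F [-0.62  0.04  0.42] open 0.557 q [-0.17  0.12  2.16 -0.    0.86 -0.4 ]
turn [ 0.12 -0.06 -0.12] shift [-0.3 -0.1  0.7] world d [-0.5  0.6  0.1] steps 0.0 0.0
```

View pics/s7b.png

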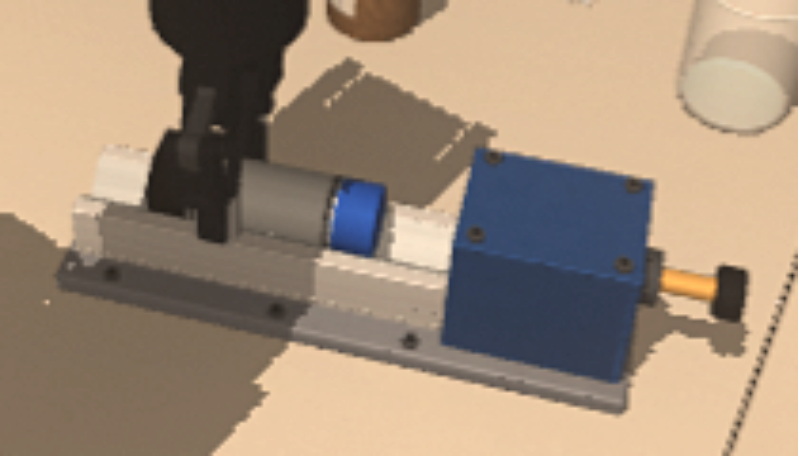

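View pics/w7.png

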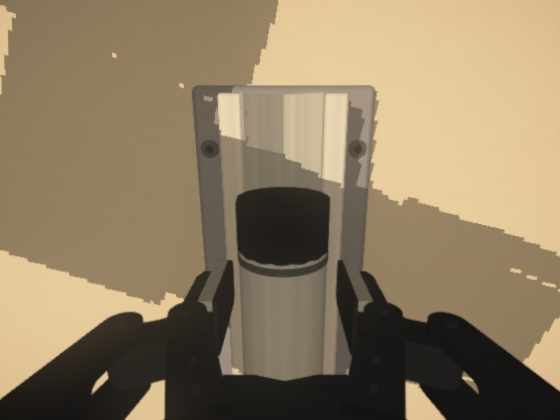

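The tube lies in the groove, released, with the jaws evenly either side (wrist view, pads at columns 225 and 345). I'll centre, regrip lightly and slide.

Request:
{"op": "step_arm", "data": {
  "rows": [
    [[0,0,0],[-0.3,-0.7,0],0.45],
    [[0,0,0],[-0.3,-0.7,0],0.7],
    [[0,0,0],[-0.3,-0.7,0],0.7],
    [[0,0,0],[-0.3,-0.7,0],0.7],
    [[0,0,0],[-0.3,-0.7,0],0.7],
    [[0,0,0],[-0.3,-0.7,0],0.7]
  ],
  "newtons": 25
}}

```text
time: 9.35
eef_pos: [0.4815, 0.02, 0.0437]
tcp_rot: [0.703, 0.082, -0.084, -0.702]
contact_force: [-2.4, 0.1, 3.0]
opening: 0.43
```

Request:
{"op": "step_arm", "data": {
  "rows": [
    [[0,0,0],[0,0,-1],0.7],
    [[0,0,0],[0,0,-2],0.7],
    [[0,0,0],[0,0,-3],0.7],
    [[0,0,0],[0,0,-4],0.7],
    [[0,0,0],[0,0,-5],0.7]
  ]
}}

```text
time: 9.77
eef_pos: [0.482, 0.0179, 0.0437]
tcp_rot: [-0.701, -0.081, 0.084, 0.704]
contact_force: [-4.0, 10.4, 7.2]
opening: 0.436
```

```bash
python3 - <<'E'
from plan import *
p=g-.0196*d;p[2]=.0431
rel(orient(-76.5,0),p)
s=ctrl.get_state();print('along',(s['eef_pos']-g)@d*1000,'lat',(s['eef_pos']-g)@np.array([-d[1],d[0],0])*1000,'Falong',s['contact_force']@d)
E
```

```text
t 9.77 pos [0.482  0.0179 0.0437] F [-4.03 10.44  7.19] open 0.436 q [-0.18  0.11  2.16  0.    0.87 -0.41]
turn [-0.28 -0.15 -0.23] shift [0.5 0.6 2.6] world d [-0.1  2.6 -0.6] steps 0.1 0.1
along -17.0052840404106 lat -0.5380779213263711 Falong -11.089180087723278
```

The clamped slide is tight: about 11 N along the groove and 7 N downward, so the grip itself is loading the groove. Pushing the black end from behind with shut fingers is cleaner and will feel the stop better, so I'll release and go behind the tube.

Request:
{"op": "step_arm", "data": {
  "rows": [
    [[0,0,0],[0,-0.5,2.5],0.45],
    [[0,0,0],[0,-0.5,2.5],0.45],
    [[0,0,0],[0,-0.5,2.5],0.4],
    [[0,0,0],[0,-0.5,2.5],0.4]
  ]
}}

```text
time: 10.1
eef_pos: [0.4822, 0.0174, 0.0438]
tcp_rot: [0.703, 0.082, -0.084, -0.701]
contact_force: [0.1, 0.0, -0.8]
opening: 0.599
```

```bash
python3 - <<'E'
from plan import *
p=g-.095*d;p[2]=.105
rel(orient(-76.5,0),p)
E
```

```text
t 10.1 pos [0.4822 0.0174 0.0438] F [ 0.05  0.01 -0.8 ] open 0.599 q [-0.17  0.11  2.16 -0.    0.87 -0.41]
turn [ 0.1  -0.07 -0.18] shift [  0.2 -61.3  78.4] world d [-17.8  76.5  61.2] steps 0.0 2.4
```

Request:
{"op": "step_arm", "data": {
  "rows": [
    [[0,0,0],[0,-12,0],0.4],
    [[0,0,0],[0,-40,0],0.4],
    [[0,0,0],[0,-62,0],0.4],
    [[0,0,0],[0,-62,35],0.7],
    [[0,0,0],[0,-62,78],1],
    [[0,0,0],[0,-62,78],1],
    [[0,0,0],[0,-62,78],1],
    [[0,0,0],[0,-62,78],1],
    [[0,0,0],[0,-62,78],1],
    [[0,0,0],[0,-62,78],1]
  ]
}}

```text
time: 10.93
eef_pos: [0.4645, 0.0926, 0.1058]
tcp_rot: [0.703, 0.081, -0.083, -0.702]
contact_force: [0.5, -0.7, 0.9]
opening: -0.002
```

```bash
python3 - <<'E'
from plan import *
p=g-.095*d;p[2]=.050
rel(orient(-76.5,0),p)
cal,im,dd=grab('wrist','w8')
cal,im,dd=grab('scene','s8')
cv2.imwrite('pics/s8b.png',cv2.convertScaleAbs(cv2.resize(im[210:330,200:410],None,fx=3.8,fy=3.8),alpha=1.6)[:,:,::-1])
E
```

```text
t 10.93 pos [0.4645 0.0926 0.1058] F [ 0.48 -0.65  0.93] open -0.002 q [-0.02 -0.01  2.16 -0.    1.   -0.25]
turn [ 0.09 -0.16 -0.2 ] shift [ 0.3 55.7  1.4] world d [ -0.2   1.3 -55.8] steps 0.0 1.3
```

View pics/s8b.png

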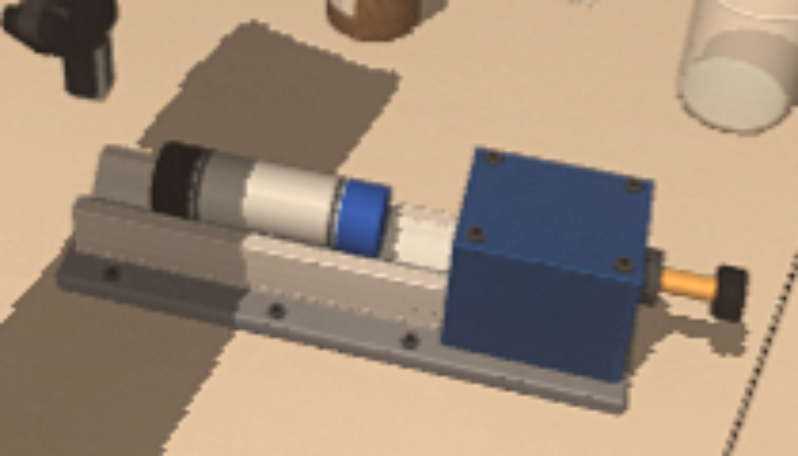

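View pics/w8.png

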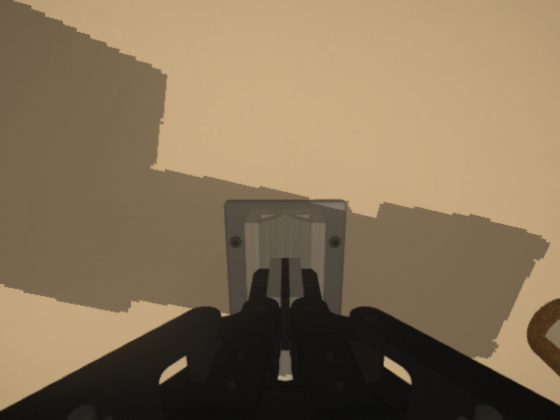

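The tube lies seated in the groove, and the shut fingers are behind its black end. Next: lower the fingers, then approach.

Request:
{"op": "step_arm", "data": {
  "rows": [
    [[0,0,0],[0.3,20,1],1],
    [[0,0,0],[0.3,40,1],1],
    [[0,0,0],[0.3,50,1],1],
    [[0,0,0],[0.3,56,1],1],
    [[0,0,0],[0.3,57.5,1],1],
    [[0,0,0],[0.3,57.5,1],1],
    [[0,0,0],[0.3,57.5,1],1]
  ]
}}

```text
time: 11.62
eef_pos: [0.4649, 0.0944, 0.0492]
tcp_rot: [0.703, 0.082, -0.083, -0.702]
contact_force: [0.5, -0.1, -0.3]
opening: -0.003
```

Request:
{"op": "step_arm", "data": {
  "rows": [
    [[0,0,0],[0,0,-5],1],
    [[0,0,0],[0,0,-10],1],
    [[0,0,0],[0,0,-14],1],
    [[0,0,0],[0,0,-16],1],
    [[0,0,0],[0,0,-18],1],
    [[0,0,0],[0,0,-20],1],
    [[0,0,0],[0,0,-22],1]
  ]
}}

```text
time: 12.2
eef_pos: [0.4692, 0.0729, 0.0484]
tcp_rot: [0.703, 0.082, -0.084, -0.702]
contact_force: [0.3, -0.1, -0.2]
opening: 0.003
```

```bash
cat > st.py <<'E'
from plan import *
s=ctrl.get_state();n=np.array([-d[1],d[0],0]);e=s['eef_pos']-g
print('t',round(s['time'],2),'along',round(e@d*1000,2),'lat',round(e@n*1000,2),'z',round(s['eef_pos'][2]*1000,1),'Falong',round(s['contact_force']@d,2),'Flat',round(s['contact_force']@n,2),'Fz',round(s['contact_force'][2],2))
E
python3 st.py
```

```text
t 12.2 along -73.46 lat -0.14 z 48.4 Falong 0.19 Flat 0.22 Fz -0.2
```

Request:
{"op": "step_arm", "data": {
  "rows": [
    [[0,0,0],[0,0,-1],1],
    [[0,0,0],[0,0,-2],1],
    [[0,0,0],[0,0,-3],1],
    [[0,0,0],[0,0,-4],1],
    [[0,0,0],[0,0,-5],1],
    [[0,0,0],[0,0,-6],1],
    [[0,0,0],[0,0,-7],1],
    [[0,0,0],[0,0,-8],1]
  ]
}}

```text
time: 12.87
eef_pos: [0.4709, 0.066, 0.0484]
tcp_rot: [0.702, 0.081, -0.084, -0.702]
contact_force: [-1.2, 4.7, 1.2]
opening: -0.001
```

```bash
python3 st.py
```

```text
t 12.87 along -66.34 lat -0.16 z 48.4 Falong -4.88 Flat -0.05 Fz 1.18
```

Request:
{"op": "step_arm", "data": {
  "rows": [
    [[0,0,0],[0,0,-2],1],
    [[0,0,0],[0,0,-4],1],
    [[0,0,0],[0,0,-6],1],
    [[0,0,0],[0,0,-8],1],
    [[0,0,0],[0,0,-10],1],
    [[0,0,0],[0,0,-12],1],
    [[0,0,0],[0,0,-14],1],
    [[0,0,0],[0,0,-16],1],
    [[0,0,0],[0,0,-18],1],
    [[0,0,0],[0,0,-20],1]
  ]
}}

```text
time: 13.7
eef_pos: [0.4758, 0.0456, 0.0484]
tcp_rot: [0.703, 0.082, -0.084, -0.702]
contact_force: [-0.0, 3.9, 0.0]
opening: -0.003
```

```bash
python3 - <<'E'
import st
from look import *
cal,im,dd=grab('scene','s9')
cv2.imwrite('pics/s9b.png',cv2.convertScaleAbs(cv2.resize(im[210:330,200:410],None,fx=3.8,fy=3.8),alpha=1.6)[:,:,::-1])
E
```

```text
t 13.7 along -45.4 lat -0.14 z 48.4 Falong -3.84 Flat 0.92 Fz 0.05
```

View pics/s9b.png

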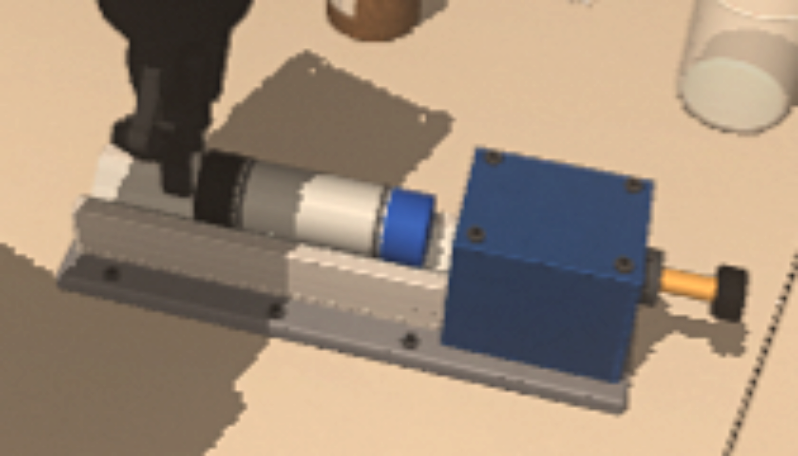

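Request:
{"op": "step_arm", "data": {
  "rows": [
    [[0,0,0],[0,0,-2],1],
    [[0,0,0],[0,0,-4],1],
    [[0,0,0],[0,0,-6],1],
    [[0,0,0],[0,0,-8],1],
    [[0,0,0],[0,0,-10],1],
    [[0,0,0],[0,0,-12],1],
    [[0,0,0],[0,0,-14],1],
    [[0,0,0],[0,0,-16],1],
    [[0,0,0],[0,0,-18],1],
    [[0,0,0],[0,0,-20],1]
  ]
}}

```text
time: 14.58
eef_pos: [0.4803, 0.0262, 0.0484]
tcp_rot: [0.703, 0.082, -0.084, -0.702]
contact_force: [-0.1, 4.0, -1.2]
opening: 0.0
```

```bash
python3 st.py
```

```text
t 14.58 along -25.46 lat -0.22 z 48.4 Falong -3.87 Flat 0.82 Fz -1.15
```

Request:
{"op": "step_arm", "data": {
  "rows": [
    [[0,0,0],[0,0,-2],1],
    [[0,0,0],[0,0,-4],1],
    [[0,0,0],[0,0,-6],1],
    [[0,0,0],[0,0,-8],1],
    [[0,0,0],[0,0,-10],1],
    [[0,0,0],[0,0,-11.5],1],
    [[0,0,0],[0,0,-13],1],
    [[0,0,0],[0,0,-14],1],
    [[0,0,0],[0,0,-15],1]
  ]
}}

```text
time: 15.33
eef_pos: [0.4838, 0.0117, 0.0485]
tcp_rot: [0.703, 0.082, -0.084, -0.702]
contact_force: [0.1, 3.8, 0.5]
opening: 0.001
```

```bash
python3 - <<'E'
import st
from plan import *
cal,im,dd=grab('wrist','w10')
uv=np.mgrid[0:560,0:420].reshape(2,-1).T
cal,im,dd=grab('scene','s10')
cv2.imwrite('pics/s10b.png',cv2.convertScaleAbs(cv2.resize(im[210:330,200:410],None,fx=3.8,fy=3.8),alpha=1.6)[:,:,::-1])
E
```

```text
t 15.33 along -10.58 lat -0.25 z 48.5 Falong -3.64 Flat 0.97 Fz 0.47
```

View pics/s10b.png

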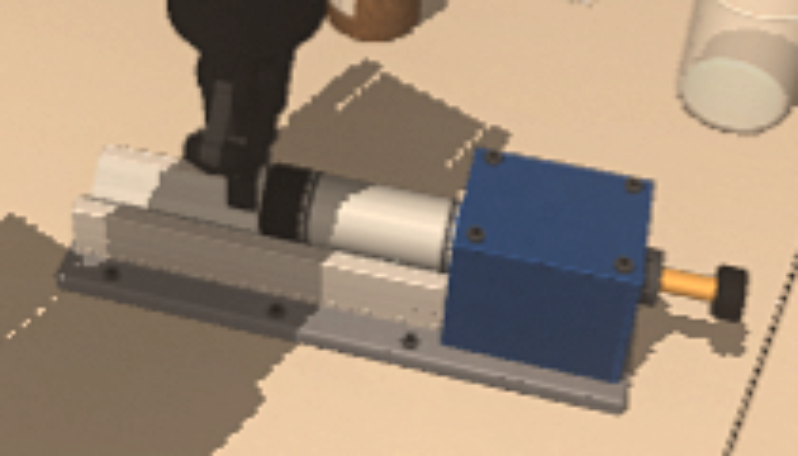

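Sliding friction is steady at about 3.8 N. The stop is predicted about 20 mm ahead, so I continue at 7 mm/s.

Request:
{"op": "step_arm", "data": {
  "rows": [
    [[0,0,0],[0,0,-0.6],1],
    [[0,0,0],[0,0,-1.2],1],
    [[0,0,0],[0,0,-1.8],1],
    [[0,0,0],[0,0,-2.4],1],
    [[0,0,0],[0,0,-3],1],
    [[0,0,0],[0,0,-3.6],1],
    [[0,0,0],[0,0,-4.2],1],
    [[0,0,0],[0,0,-4.8],1],
    [[0,0,0],[0,0,-5.4],1],
    [[0,0,0],[0,0,-6],1]
  ]
}}

```text
time: 16.27
eef_pos: [0.4851, 0.006, 0.0485]
tcp_rot: [0.703, 0.082, -0.084, -0.702]
contact_force: [-0.6, 3.1, -1.3]
opening: 0.003
```

Request:
{"op": "step_arm", "data": {
  "rows": [
    [[0,0,0],[0,0,-0.5],1],
    [[0,0,0],[0,0,-1],1],
    [[0,0,0],[0,0,-1.5],1],
    [[0,0,0],[0,0,-2],1],
    [[0,0,0],[0,0,-2.5],1],
    [[0,0,0],[0,0,-3],1],
    [[0,0,0],[0,0,-3.5],1],
    [[0,0,0],[0,0,-4],1]
  ]
}}

```text
time: 16.93
eef_pos: [0.4861, 0.0021, 0.0485]
tcp_rot: [0.703, 0.082, -0.084, -0.702]
contact_force: [-0.6, 1.8, -0.8]
opening: -0.005
```

```bash
python3 st.py
```

```text
t 16.93 along -0.63 lat -0.24 z 48.5 Falong -1.87 Flat -0.21 Fz -0.83
```

Request:
{"op": "step_arm", "data": {
  "rows": [
    [[0,0,0],[0,0,-0.5],1],
    [[0,0,0],[0,0,-1],1],
    [[0,0,0],[0,0,-1.5],1],
    [[0,0,0],[0,0,-2],1],
    [[0,0,0],[0,0,-2.5],1],
    [[0,0,0],[0,0,-3],1],
    [[0,0,0],[0,0,-3.5],1],
    [[0,0,0],[0,0,-4],1]
  ]
}}

```text
time: 17.6
eef_pos: [0.4871, -0.0018, 0.0485]
tcp_rot: [0.703, 0.082, -0.084, -0.702]
contact_force: [-0.3, 2.5, -2.0]
opening: -0.001
```

Request:
{"op": "step_arm", "data": {
  "rows": [
    [[0,0,0],[0,0,-0.4],1],
    [[0,0,0],[0,0,-0.8],1],
    [[0,0,0],[0,0,-1.2],1],
    [[0,0,0],[0,0,-1.6],1]
  ]
}}

```text
time: 17.93
eef_pos: [0.4875, -0.0033, 0.0486]
tcp_rot: [0.703, 0.082, -0.084, -0.702]
contact_force: [-0.2, 2.5, -1.6]
opening: -0.002
```

```bash
python3 st.py
```

```text
t 17.93 along 4.93 lat -0.19 z 48.6 Falong -2.49 Flat 0.44 Fz -1.59
```

Request:
{"op": "step_arm", "data": {
  "rows": [
    [[0,0,0],[0,0,-0.4],1],
    [[0,0,0],[0,0,-0.8],1],
    [[0,0,0],[0,0,-1.2],1],
    [[0,0,0],[0,0,-1.5],1]
  ]
}}

```text
time: 18.27
eef_pos: [0.4878, -0.0048, 0.0485]
tcp_rot: [0.703, 0.082, -0.084, -0.702]
contact_force: [-0.2, 2.2, -1.5]
opening: 0.004
```

Request:
{"op": "step_arm", "data": {
  "rows": [
    [[0,0,0],[0,0,-0.4],1],
    [[0,0,0],[0,0,-0.7],1],
    [[0,0,0],[0,0,-1],1]
  ]
}}

```text
time: 18.52
eef_pos: [0.4881, -0.0058, 0.0486]
tcp_rot: [0.703, 0.082, -0.084, -0.702]
contact_force: [-0.6, 2.8, -1.1]
opening: -0.002
```

Along is now about 7.5 mm. I continue in 1 mm steps, watching for a force rise above roughly 2.5 N.

Request:
{"op": "step_arm", "data": {
  "rows": [
    [[0,0,0],[0,0,-0.4],1],
    [[0,0,0],[0,0,-0.7],1],
    [[0,0,0],[0,0,-1],1]
  ]
}}

```text
time: 18.77
eef_pos: [0.4883, -0.0068, 0.0486]
tcp_rot: [0.703, 0.082, -0.084, -0.702]
contact_force: [0.1, 3.3, -1.8]
opening: 0.001
```

Request:
{"op": "step_arm", "data": {
  "rows": [
    [[0,0,0],[0,0,-0.3],1],
    [[0,0,0],[0,0,-0.6],1],
    [[0,0,0],[0,0,-0.9],1]
  ]
}}

```text
time: 19.02
eef_pos: [0.4885, -0.0076, 0.0486]
tcp_rot: [0.703, 0.082, -0.084, -0.702]
contact_force: [-1.1, 2.4, -1.2]
opening: 0.0
```

Request:
{"op": "step_arm", "data": {
  "rows": [
    [[0,0,0],[0,0,-0.3],1],
    [[0,0,0],[0,0,-0.6],1],
    [[0,0,0],[0,0,-0.9],1]
  ]
}}

```text
time: 19.27
eef_pos: [0.4887, -0.0085, 0.0486]
tcp_rot: [0.703, 0.082, -0.084, -0.702]
contact_force: [-0.1, 2.3, -1.6]
opening: -0.004
```

```bash
python3 st.py
```

```text
t 19.27 along 10.25 lat -0.2 z 48.6 Falong -2.23 Flat 0.45 Fz -1.59
```

Request:
{"op": "step_arm", "data": {
  "rows": [
    [[0,0,0],[0,0,-0.3],1],
    [[0,0,0],[0,0,-0.6],1],
    [[0,0,0],[0,0,-0.9],1]
  ]
}}

```text
time: 19.52
eef_pos: [0.4887, -0.0086, 0.0485]
tcp_rot: [-0.702, -0.081, 0.084, 0.702]
contact_force: [-0.4, 7.5, -0.0]
opening: -0.005
```

```bash
python3 st.py
```

```text
t 19.52 along 10.32 lat -0.24 z 48.5 Falong -7.39 Flat 1.32 Fz -0.03
```

There's the stop: force jumps to 7.4 N, of which about 2.5 N is friction, at the predicted position. I hold there for just over half a second.

Request:
{"op": "step_arm", "data": {
  "rows": [
    [[0,0,0],[0,0,0],1],
    [[0,0,0],[0,0,0],1],
    [[0,0,0],[0,0,0],1],
    [[0,0,0],[0,0,0],1]
  ]
}}

```text
time: 19.85
eef_pos: [0.4887, -0.0086, 0.0485]
tcp_rot: [0.702, 0.081, -0.084, -0.702]
contact_force: [-1.2, 6.1, -0.3]
opening: -0.002
```

```bash
python3 st.py
```

```text
t 19.85 along 10.31 lat -0.24 z 48.5 Falong -6.22 Flat 0.27 Fz -0.3
```

Request:
{"op": "step_arm", "data": {
  "rows": [
    [[0,0,0],[0,0,0],1],
    [[0,0,0],[0,0,0],1],
    [[0,0,0],[0,0,0],1],
    [[0,0,0],[0,0,0],1]
  ]
}}

```text
time: 20.18
eef_pos: [0.4887, -0.0086, 0.0485]
tcp_rot: [0.702, 0.081, -0.084, -0.702]
contact_force: [-0.8, 6.4, -0.4]
opening: -0.0
```

```bash
python3 st.py
```

```text
t 20.18 along 10.29 lat -0.23 z 48.5 Falong -6.4 Flat 0.72 Fz -0.41
```

I'll add a slight extra press, about 8 N at the wrist, so that several newtons surely reach the stop, then back off.

Request:
{"op": "step_arm", "data": {
  "rows": [
    [[0,0,0],[0,0,-0.15],1],
    [[0,0,0],[0,0,-0.3],1],
    [[0,0,0],[0,0,-0.3],1],
    [[0,0,0],[0,0,-0.3],1],
    [[0,0,0],[0,0,-0.3],1],
    [[0,0,0],[0,0,-0.3],1],
    [[0,0,0],[0,0,-0.3],1],
    [[0,0,0],[0,0,-0.3],1]
  ]
}}

```text
time: 20.85
eef_pos: [0.4887, -0.0086, 0.0485]
tcp_rot: [-0.702, -0.081, 0.084, 0.702]
contact_force: [-1.5, 6.6, -0.2]
opening: -0.0
```

```bash
python3 st.py
```

```text
t 20.85 along 10.3 lat -0.24 z 48.5 Falong -6.81 Flat 0.04 Fz -0.21
```

Request:
{"op": "step_arm", "data": {
  "rows": [
    [[0,0,0],[0,0,0.5],1],
    [[0,0,0],[0,0,1],1],
    [[0,0,0],[0,0,2],1],
    [[0,0,0],[0,0,4],1],
    [[0,0,0],[0,0,8],1],
    [[0,0,0],[0,0,15],1],
    [[0,0,0],[0,0,25],1],
    [[0,0,0],[0,0,25],1]
  ]
}}

```text
time: 21.52
eef_pos: [0.4825, 0.0161, 0.0484]
tcp_rot: [0.703, 0.082, -0.084, -0.702]
contact_force: [0.4, -0.5, -0.4]
opening: -0.002
```

Request:
{"op": "step_arm", "data": {
  "rows": [
    [[0,0,0],[0,-20,10],1],
    [[0,0,0],[0,-55,40],1],
    [[0,0,0],[0,-90,75],1],
    [[0,0,0],[0,-120,110],1],
    [[0,0,0],[0,-120,140],1],
    [[0,0,0],[0,-120,140],1],
    [[0,0,0],[0,-120,140],1],
    [[0,0,0],[0,-120,140],1]
  ]
}}

```text
time: 22.18
eef_pos: [0.4505, 0.1511, 0.1677]
tcp_rot: [0.703, 0.082, -0.085, -0.701]
contact_force: [-0.3, 0.2, -0.3]
opening: -0.001
```

```bash
python3 - <<'E'
import st
from plan import *
cal,im,dd=grab('scene','s11')
cv2.imwrite('pics/s11b.png',cv2.convertScaleAbs(im,alpha=1.5)[:,:,::-1])
cal,im,dd=grab('top','t11')
uv=np.mgrid[0:560,0:420].reshape(2,-1).T
P=pts(cal,uv,dd[uv[:,1],uv[:,0]]).reshape(560,420,3).transpose(1,0,2)
n=np.array([-d[1],d[0],0]);L=np.stack([(P-g)@d,(P-g)@n,P[...,2]],-1)*1000
m=(L[...,2]>58)&(L[...,2]<80)&(abs(L[...,1])<20)&(L[...,0]>-100)&(L[...,0]<99)&(dd>0)
print('tube visible x range',L[m][:,0].min(),L[m][:,0].max(),'lat',L[m][:,1].mean())
cv2.imwrite('pics/t11b.png',cv2.convertScaleAbs(im,alpha=1.5)[:,:,::-1])
E
```

```text
t 22.18 along -153.84 lat -0.11 z 167.7 Falong -0.29 Flat -0.2 Fz -0.33
tube visible x range 20.084290294479455 98.86901253205122 lat -0.6119079044468484
```

View pics/s11b.png

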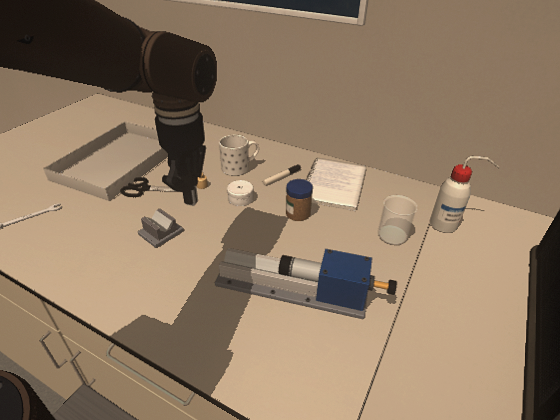

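View pics/t11b.png

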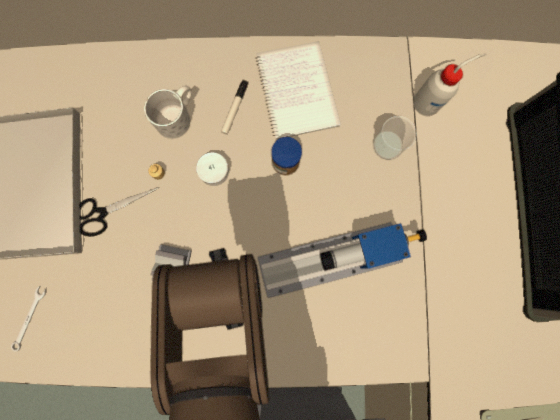

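The rear end is at about x = 20–22 mm, which puts the nose at about 140–142 and agrees with the measured stop face at 142. The bystanders haven't moved and the robot is clear.

```bash
python3 -c "
from plant import ctrl
print(ctrl.sign_off())"
```

```text
the job is handed in; nothing more can be done
None
```

The tube is lying in the groove with its blue cap against the stop, and I handed the job in at about 22 s on the robot's clock.

- **Placing:** I took the tube from its rest, laid it in the open groove with the cap towards the hood, and let go. The wrist force was small throughout, about 5 N upward at seating.
- **Change of method:** I first tried sliding the tube while still gripping it. After about 2 mm that gave about 11 N along the groove and 7 N downward, far from the stop. I released it and pushed the black end from behind with shut fingers instead.
- **Stop contact:** I covered the last 20 mm or so at 7 mm/s or less, and at about 4 mm/s when the cap met the stop. The force jumped from about 2.3 N to 7.4 N, close to where the wrist camera had put the stop face.
- **Pressing:** I held for about 1.3 s at 6–7 N at the wrist. Taking off about 2.5 N of sliding friction, the stop felt roughly 4 N, or 5 N at first contact. I added 0.3 mm expecting about 8 N, but it only read 6.8 N.
- **Last checks:** The top camera puts the tube's rear end at about 20 mm in the groove frame, so the cap face is at about 140 mm against 142 mm for the stop. That 2 mm is within the camera's accuracy, so contact at the end rests on the force reading; the hood hides the cap. The arm was clear of everything, and the bystanders looked unmoved in the pictures.

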